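# Load the round metal samples into the spectrometer's sample holders

### The arm

A 6-joint arm with a two-finger parallel gripper is mounted at the origin on the work surface. World frame = base frame: x ahead of the robot, y to its left, z up, the work surface at z = 0. Lengths are in m, angles in rad, forces in N, time in s.
With the tool pointing down it reaches from about 0.375 to 0.9 m from the base axis. Payload 3.1 kg.
Tool frame: the origin (TCP) lies at the very end of the fingers, on their centre line; the grasp point (between the pads) lies 19 mm behind it (manip.tcp_to_grasp is the distance from the TCP to the grasp point, in m); z points along the fingers, y is the line along which they close (so a half turn about z gives the same grasp; the last joint's range is limited). The gripper opens to 85 mm and grips with 20 to 120 N. Pads are 22 mm wide; open, the fingers measure 114 mm over their backs; the gripper's body (76 mm by 85 mm) begins 54 mm behind the grasp point. The pads swing forward as they close: fully open they stand 13 mm farther back than shut.
Start: joints at [0.962, 0.527, 1.433, -0, 1.181, -0.178], TCP at [0.261, 0.568, 0.231] pointing down, gripper open.
Joint ranges: [-3.08, 3.08], [-0.75, 2.2], [0.22, 2.44], [-1.43, 4.57], [0, 2.65], [-2.85, 2.85]. Speed limits (rad/s): [2.79, 2.79, 3.14, 3.14, 3.14, 3.14].

### API

Orientations are given as a unit quaternion [x, y, z, w].
In Python, from station import manip gives the robot as it stands. The module is installed in compiled form; this text tells all that it offers.
- The arm moves only by the tool step_arm, never from a script. Its argument "commands" is one flat list of numbers, 6 for each row, row after row: the shift along the tool's x, y, z in m, then the turn, a rotation vector about the tool's x, y, z in degrees. A call has exactly 10 rows; each row is the pose to reach, as a shift and turn from the pose commanded when the call began, along the tool's axes at that moment; what a row does not reach only later rows make up. A row lasts 1/10 s, in which the tool goes at most 50 mm and 8.59 degrees, less where a joint would pass 70% of its speed; a pose out of reach is approached as far as the arm can. A call with a gripper value outside its range is refused whole. "jaw" is the opening in per cent of the stroke, from 0 (shut) to 100 (fully open), set as the call begins (left out, the last holds). The fingers move at their own pace and stop on an object; "grip_force" is the grip in N (left out, the last holds). Time passes only in rows, so rows that repeat a pose let the fingers close, or fill a call up. It gives the time, the measured TCP pose, the force, the opening and the grip force at its end, in the units of the state.
- manip.sense(): the state, without advancing time (a new reading comes with each control period).
- manip.snapshot(name): name is "scene" or "top" or "wrist"; returns a dict with "pixels" (400x640x3 uint8, blue, green, red), "fx", "fy", "cx", "cy" (pixels), "k1" (the pictures are not rectified: a ray, as slopes to the right and down, at radius r is drawn at 1 + k1 r^2 times it, then the intrinsics apply), "R" (3x3) and "t" (3): a world point X has camera coordinates R X + t; the wrist camera has in their place "mount" (4x4, takes a point from camera to tool coordinates, whose origin is the TCP and whose axes are the flange's). Camera axes: x right, y down, z forward; pixel columns grow to the right and rows downward; lengths in m; the calibration is good to about 2 mm. A picture is of the moment at which its call begins: read the wrist's pose just before it. There is no depth.
- manip.sign_off(): hands the job in; it is judged then, once.
The state is a dict: "t": time; "q": joint angles; "qd": joint speeds; "tau": joint torques, N m; "tcp_pos": TCP position; "tool_rot": TCP orientation; "force": force on the tool from outside, world axes, zero at the start; "ft_torque": the same for the moment, N m; "finger_gap": opening from 0.0 (shut) to 1.0 (fully open); "gripper_force": force on a finger pad.
Only numpy, scipy, OpenCV 4.12 (cv2) and the standard library are available. Lean on these libraries where they do the work, as an engineer would, in place of code of your own. Each camera call takes 0.05 s, during which the arm holds its last target. There are 200 camera calls.

### The job

Load the four round metal samples into the black sample holders for the spectrometer: each round sample goes into the holder whose pocket fits its size (the smallest into the smallest pocket, and so on up to the largest), standing upright and flat on the pocket's floor. Set each one down into its pocket rather than dropping it, and leave the square block and the six-sided block standing where they are.

Things in the scene. Friction and masses are not known exactly. Their poses are not given: they have to be found in the camera images.
- holder_tiny: fixed round black sample holder, 88 mm outer diameter, 14 mm high, with a round flat pocket of 34 mm diameter (white floor) in its top, 8 mm deep: the pocket floor is 6 mm above the work surface. It is the one for the 22 mm round sample, which has 6 mm of play all round in it. All four holders have the same outside; only the pockets differ (34, 47, 60 and 73 mm). Origin: centre of its underside, on the pocket's axis; z up
- holder_small: fixed round black sample holder, 88 mm outer diameter, 14 mm high, with a round flat pocket of 47 mm diameter (white floor) in its top, 8 mm deep: the pocket floor is 6 mm above the work surface. It is the one for the 35 mm round sample, which has 6 mm of play all round in it. All four holders have the same outside; only the pockets differ (34, 47, 60 and 73 mm). Origin: centre of its underside, on the pocket's axis; z up
- holder_medium: fixed round black sample holder, 88 mm outer diameter, 14 mm high, with a round flat pocket of 60 mm diameter (white floor) in its top, 8 mm deep: the pocket floor is 6 mm above the work surface. It is the one for the 48 mm round sample, which has 6 mm of play all round in it. All four holders have the same outside; only the pockets differ (34, 47, 60 and 73 mm). Origin: centre of its underside, on the pocket's axis; z up
- holder_large: fixed round black sample holder, 88 mm outer diameter, 14 mm high, with a round flat pocket of 73 mm diameter (white floor) in its top, 8 mm deep: the pocket floor is 6 mm above the work surface. It is the one for the 61 mm round sample, which has 6 mm of play all round in it. All four holders have the same outside; only the pockets differ (34, 47, 60 and 73 mm). Origin: centre of its underside, on the pocket's axis; z up
- sample_tiny: loose round aluminium sample, an upright solid cylinder of 22 mm diameter, 40 mm tall, about 41 g. Origin: centre of its underside; z along its axis, up at the start
- sample_small: loose round aluminium sample, an upright solid cylinder of 35 mm diameter, 40 mm tall, about 104 g. Origin: centre of its underside; z along its axis, up at the start
- sample_medium: loose round aluminium sample, an upright solid cylinder of 48 mm diameter, 40 mm tall, about 195 g. Origin: centre of its underside; z along its axis, up at the start
- sample_large: loose round aluminium sample, an upright solid cylinder of 61 mm diameter, 40 mm tall, about 316 g. Origin: centre of its underside; z along its axis, up at the start
- square_block: loose square aluminium block, 40 x 40 mm and 40 mm tall, about 173 g: not a round sample, to be left alone. Origin: centre of its underside; x and y square to its sides
- hex_block: loose six-sided aluminium block, 46 mm across flats, 53 mm across corners, 40 mm tall, about 198 g: not a round sample, to be left alone. Origin: centre of its underside; x square to one pair of flats
There are look-alikes about, which are no part of the job. What is shaped like the sample_medium but purple, turquoise or yellow is not meant.

How it is judged:
By the outcome, as a careful person would: the job done as asked, in the order asked, and still so for the second after the job is handed in, with the robot touching nothing.
It also fails if it takes over 102 s, if anything falls off the work surface, if the arm or the gripper's body presses on something with over 40 N, if the wrist force passes 120 N, or if a joint passes its speed limit or range.

## Working session

There is one attempt and no reset: what is moved stays moved. The work goes in short steps, Python scripts to look and compute and a tool call to move; the robot and the scene stay as the last step left them, time stands still between calls to the robot, and variables do not carry over. Pictures are saved under pics/ and viewed, at most 16 in all, crops included, and the job is handed in when it is done.

Besides the shell and the picture viewer there is one more tool, called after "Request:" by a JSON object that holds its "name" and its "arguments", one argument or row to a line. step_arm: Moves the arm, as the interface text tells. Its arguments: {"type":"object","properties":{"commands":{"type":"array","items":{"type":"number"}},"jaw":{"type":"number"},"grip_force":{"type":"number"}},"required":["commands"]}

```bash
mkdir -p pics; cat > h.py <<'E'
import numpy as np, cv2
from station import manip
from scipy.spatial.transform import Rotation as Ro
def snap(n):
    s=manip.sense(); d=manip.snapshot(n); d['s']=s; return d
def campose(d):
    if 'mount' in d:
        M=np.array(d['mount']); R=Ro.from_quat(d['s']['tool_rot']).as_matrix()
        return R@M[:3,:3], R@M[:3,3]+np.array(d['s']['tcp_pos'])
    R=np.array(d['R']); return R.T, -R.T@np.array(d['t'])
def ray(d,px,z):
    K=np.array([[d['fx'],0,d['cx']],[0,d['fy'],d['cy']],[0,0,1.]])
    u=cv2.undistortPoints(np.array(px,float).reshape(-1,1,2),K,np.array([d['k1'],0,0,0,0.])).reshape(-1,2)
    R,c=campose(d); v=np.c_[u,np.ones(len(u))]@R.T
    return c+v*((z-c[2])/v[:,2])[:,None]
E
python3 - <<'E'
from h import *
print(manip.sense())
for n in ('top','scene','wrist'):
    d=snap(n); cv2.imwrite(f'pics/{n}0.png',d['pixels']); R,c=campose(d); print(n,c.round(3),R.round(2).tolist(),d['fx'],d['k1'])
E
```

```text
{'t': 0.0, 'q': array([ 9.61533761e-01,  5.28449882e-01,  1.43392504e+00,  2.54956540e-05,
        1.18138792e+00, -1.78495420e-01]), 'qd': array([ 0.00163307, -0.00110546,  0.00050665,  0.00140109,  0.00016735,
        0.001157  ]), 'tau': array([-2.75239599e-04, -4.42347622e+01, -1.78022039e+01, -1.94510535e-04,
        8.46285751e-03, -1.19452420e-05]), 'tcp_pos': array([0.2605237 , 0.56731749, 0.23033639]), 'tool_rot': array([ 2.13726769e-01,  9.76892876e-01, -9.97479985e-04, -4.27314972e-04]), 'force': array([-0.40711237, -0.4253439 , -0.21937162]), 'ft_torque': array([-0.01005112,  0.00237935, -0.01497853]), 'gripper_force': 0.0, 'finger_gap': 0.9995943998420865}
top [0.46  0.067 1.253] [[-0.01, -1.0, 0.07], [-1.0, 0.01, -0.03], [0.03, -0.07, -1.0]] 471.731206058174 -0.0442795888179166
scene [0.895 0.441 0.9  ] [[-0.76, 0.56, -0.32], [0.64, 0.66, -0.39], [-0.01, -0.5, -0.86]] 495.1564912804282 -0.06396317960223667
wrist [0.197 0.597 0.373] [[0.42, 0.87, 0.25], [0.91, -0.4, -0.12], [-0.0, 0.27, -0.96]] 358.1419278321142 -0.0429029587846817
```

View pics/top0.png

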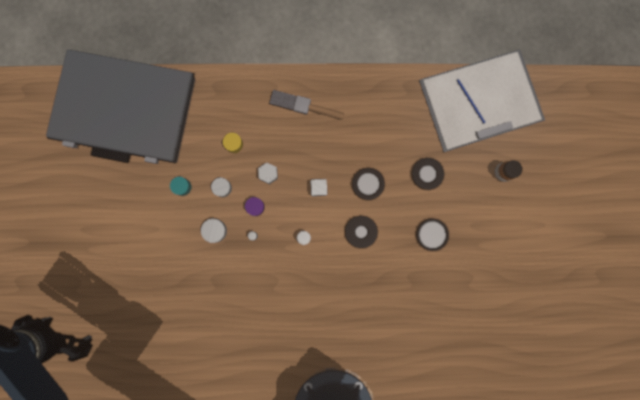

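View pics/scene0.png

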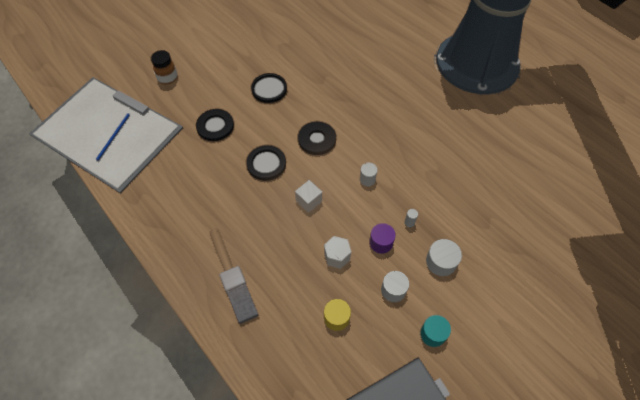

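The top view shows these. Round, bare-metal discs: large at (213,231), tiny at (252,237), small at (303,238) and medium at (221,187). The things that could be mistaken for them are hex (267,173), square (318,187), purple (255,206), turquoise (180,186) and yellow (232,142). Holders by pocket size: tiny (361,232), small (428,173), medium (368,184), large (432,235). Next I measure them in both views.

```bash
cat > meas.py <<'E'
from h import *
def blobs(d,lo=125,z=.04,roi=None,amin=20):
    hsv=cv2.cvtColor(d['pixels'],cv2.COLOR_BGR2HSV)
    m=((hsv[...,2]>lo)&(hsv[...,1]<60)).astype(np.uint8)
    cs,_=cv2.findContours(m,cv2.RETR_EXTERNAL,cv2.CHAIN_APPROX_NONE)
    out=[]
    for c in cs:
        a=cv2.contourArea(c)
        if a<amin or a>40000: continue
        p=ray(d,c[:,0,:],z)[:,:2].astype(np.float32)
        M=cv2.moments(c); u=(M['m10']/M['m00'],M['m01']/M['m00'])
        cw=ray(d,[u],z)[0]
        (_,(w,h),_)=cv2.minAreaRect(p)
        out.append((np.round(u,1),cw.round(4),round(float(w),4),round(float(h),4)))
    return out
E
python3 - <<'E'
from meas import *
for n,z in (('top',.04),('top',.006),('scene',.04),('scene',.006)):
    print(n,z)
    d=snap(n)
    for b in blobs(d,z=z):
        if .2<b[1][0]<.8 and b[2]<.1: print(*b)
t=snap('top')['pixels'][130:260,165:460]
cv2.imwrite('pics/crop1.png',cv2.resize(t,None,fx=2.7,fy=2.7,interpolation=cv2.INTER_CUBIC))
E
```

```text
top 0.04
[303.3 237.4] [0.4494 0.0708 0.04  ] 0.0333 0.0333
[252.1 235.5] [0.4555 0.2019 0.04  ] 0.0204 0.023
[360.8 231.5] [ 0.4629 -0.0771  0.04  ] 0.0273 0.0256
[432.  234.4] [ 0.4533 -0.2623  0.04  ] 0.063 0.0648
[212.3 230.5] [0.4694 0.3035 0.04  ] 0.0589 0.0587
[318.6 187. ] [0.5788 0.0303 0.04  ] 0.0414 0.0415
[220.  186.5] [0.5822 0.2841 0.04  ] 0.0459 0.0471
[367.9 183.4] [ 0.5873 -0.0977  0.04  ] 0.0514 0.05
[427.2 173.4] [ 0.6125 -0.254   0.04  ] 0.0388 0.0377
[267.3 172.4] [0.6177 0.1624 0.04  ] 0.0504 0.0478
[302.  103.9] [0.7978 0.0714 0.04  ] 0.0324 0.036
top 0.006
[303.4 237.4] [0.4491 0.0708 0.006 ] 0.0343 0.0342
[252.1 235.5] [0.4554 0.2057 0.006 ] 0.021 0.0236
[360.8 231.6] [ 0.4628 -0.0812  0.006 ] 0.0281 0.0263
[432.  234.4] [ 0.4531 -0.2716  0.006 ] 0.0648 0.0666
[212.3 230.5] [0.4697 0.31   0.006 ] 0.0606 0.0604
[318.6 187. ] [0.5821 0.0294 0.006 ] 0.0425 0.0427
[220.  186.5] [0.5857 0.2902 0.006 ] 0.0472 0.0484
[367.9 183.4] [ 0.5908 -0.1023  0.006 ] 0.0537 0.0509
[427.2 173.4] [ 0.6167 -0.263   0.006 ] 0.0399 0.0388
[267.4 172.4] [0.6222 0.165  0.006 ] 0.0519
[... 471 characters left out ...]
0217 0.026
[214.5 124.1] [ 0.6246 -0.2362  0.04  ] 0.0338 0.0384
[268.6  87.4] [ 0.4675 -0.2435  0.04  ] 0.0602 0.0616
scene 0.006
[442.2 387.1] [0.6426 0.4683 0.006 ] 0.0315 0.011
[395.8 282.5] [0.5689 0.2801 0.006 ] 0.0462 0.0483
[445.3 253.1] [0.4521 0.3005 0.006 ] 0.0599 0.0629
[337.2 247.9] [0.6059 0.1537 0.006 ] 0.0539 0.0495
[412.2 213. ] [0.437  0.1952 0.006 ] 0.0187 0.0212
[308.2 191.2] [0.5656 0.0162 0.006 ] 0.0425 0.0424
[368.8 169. ] [0.4304 0.0587 0.006 ] 0.0355 0.034
[265.8 162. ] [ 0.5883 -0.1013  0.006 ] 0.0508 0.0527
[316.4 137.1] [ 0.4605 -0.0808  0.006 ] 0.0225 0.027
[214.5 124.1] [ 0.614  -0.2629  0.006 ] 0.0352 0.0399
[268.6  87.4] [ 0.4507 -0.2706  0.006 ] 0.0628 0.0641
```

View pics/crop1.png

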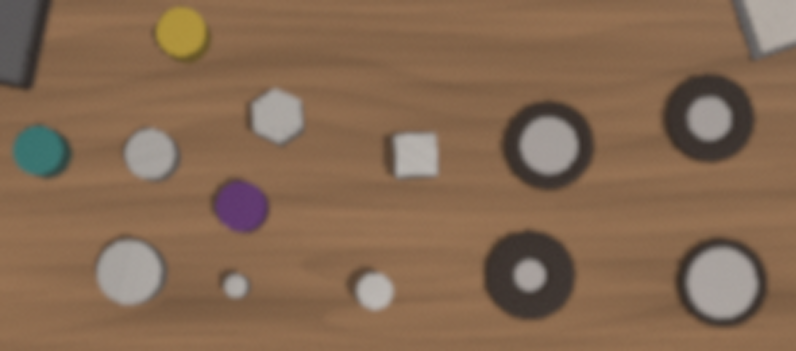

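Sizes agree with the four descriptions (20/34/46/59 mm measured), the two views agree to about 2 mm, and the crop shows bare round discs. I start with the tiny sample, aligning the tool with the world axes so the jaw closes along y.

Request:
{"name": "step_arm", "arguments": {
  "commands": [-0.329,-0.25,0.03,0,0,-24.7,-0.329,-0.25,0.03,0,0,-24.7,-0.329,-0.25,0.03,0,0,-24.7,-0.329,-0.25,0.03,0,0,-24.7,-0.329,-0.25,0.03,0,0,-24.7,-0.329,-0.25,0.03,0,0,-24.7,-0.329,-0.25,0.03,0,0,-24.7,-0.329,-0.25,0.03,0,0,-24.7,-0.329,-0.25,0.03,0,0,-24.7,-0.329,-0.25,0.03,0,0,-24.7],
  "jaw": 60,
  "grip_force": 40
}}

```text
t: 1.4
tcp_pos: [0.4573, 0.2009, 0.2013]
tool_rot: [0.002, 1.0, -0.0, 0.0]
force: [-0.0, -0.4, 0.9]
finger_gap: 0.599
gripper_force: 0.0
```

```bash
cat > go.py <<'E'
from meas import *
def rel(x,y,z):
    s=manip.sense(); R=Ro.from_quat(s['tool_rot']).as_matrix()
    print('t',round(s['t'],1),'tcp',s['tcp_pos'].round(4),'toolx yaw',np.degrees(np.arctan2(R[1,0],R[0,0])).round(2),'tilt',R[:,2].round(3),'shift',(R.T@(np.array([x,y,z])-s['tcp_pos'])).round(4),'F',s['force'].round(1),'gap',round(float(s['finger_gap']),3))
E
python3 - <<'E'
from go import *
rel(.455,.203,.1)
d=snap('wrist'); cv2.imwrite('pics/w1.png',d['pixels'])
for b in blobs(d,z=.04,amin=200): print(*b)
E
```

```text
t 1.4 tcp [0.4573 0.2009 0.2013] toolx yaw 179.74 tilt [ 0.001 -0.    -1.   ] shift [0.0024 0.0021 0.1013] F [-0.  -0.4  0.9] gap 0.599
[287.7 326.8] [0.6055 0.1664 0.04  ] 0.0478 0.0755
[ 47.2 294.3] [ 0.5708 -0.071   0.04  ] 0.0481 0.0479
[157.3 284.5] [0.5588 0.0425 0.04  ] 0.0456 0.0578
[243.8 258.3] [0.531  0.1279 0.04  ] 0.0103 0.0343
[ 39.2 180.3] [ 0.4555 -0.052   0.04  ] 0.0267 0.0243
[326.6 175.2] [0.4526 0.2051 0.04  ] 0.0209 0.0265
[437.4 189.1] [0.4654 0.3025 0.04  ] 0.07 0.0606
[181.8 168.6] [0.4461 0.0794 0.04  ] 0.0342 0.0484
```

View pics/w1.png

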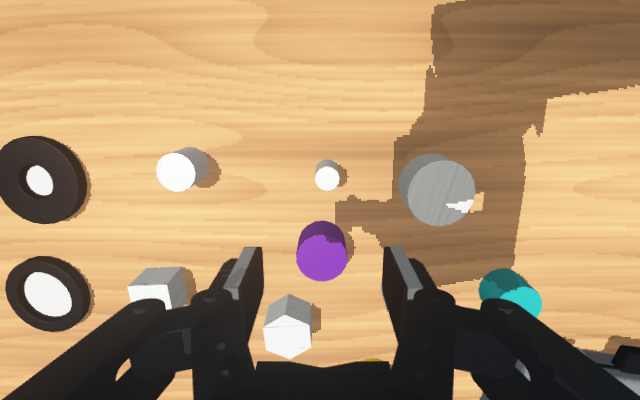

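The wrist view shows the tiny sample at (327,178), clear of the large one at (441,192) and purple at (322,255). I refine with the bright top face only.

```bash
python3 - <<'E'
from go import *
d=snap('wrist')
for lo in (200,240):
  for b in blobs(d,lo=lo,z=.04,amin=200): print(lo,*b)
E
```

```text
200 [285.  337.9] [0.6171 0.165  0.04  ] 0.0524 0.0463
200 [147.3 293.1] [0.567 0.033 0.04 ] 0.0254 0.0402
200 [ 45.7 295.2] [ 0.5708 -0.0709  0.04  ] 0.0481 0.0464
200 [325.  179.8] [0.4554 0.2051 0.04  ] 0.0207 0.0211
200 [ 37.9 181.4] [ 0.4556 -0.0518  0.04  ] 0.0232 0.0257
200 [173.7 173.1] [0.4489 0.0734 0.04  ] 0.0342 0.0338
240 [285.2 338.2] [0.6174 0.1652 0.04  ] 0.0501 0.0457
240 [146.8 293.1] [0.567  0.0325 0.04  ] 0.0243 0.0392
240 [ 45.6 295.4] [ 0.571 -0.071  0.04 ] 0.0489 0.0436
240 [324.8 180. ] [0.4555 0.205  0.04  ] 0.02 0.0196
240 [ 37.9 181.4] [ 0.4556 -0.0518  0.04  ] 0.0257 0.0219
240 [173.5 173.3] [0.449  0.0732 0.04  ] 0.0336 0.034
```

Request:
{"name": "step_arm", "arguments": {
  "commands": [-0.0005,0.0015,0.04,0,0,0,-0.0005,0.0015,0.08,0,0,0,-0.0005,0.0015,0.12,0,0,0,-0.0005,0.0015,0.15,0,0,0,-0.0005,0.0015,0.17,0,0,0,-0.0005,0.0015,0.18,0,0,0,-0.0005,0.0015,0.185,0,0,0,-0.0005,0.0015,0.185,0,0,0,-0.0005,0.0015,0.185,0,0,0,-0.0005,0.0015,0.185,0,0,0]
}}

```text
t: 2.5
tcp_pos: [0.4567, 0.2051, 0.0173]
tool_rot: [-0.0, 1.0, 0.0, 0.001]
force: [0.8, 0.8, 0.7]
finger_gap: 0.603
gripper_force: 0.0
```

Request:
{"name": "step_arm", "arguments": {
  "commands": [0,0,0,0,0,0,0,0,0,0,0,0,0,0,0,0,0,0,0,0,0,0,0,0,0,0,0,0,0,0,0,0,0,0,0,0,0,0,0,0,0,0,0,0,0,0,0,0,0,0,0,0,0,0,0,0,0,0,0,0],
  "jaw": 0
}}

```text
t: 3.5
tcp_pos: [0.4564, 0.2048, 0.017]
tool_rot: [-0.0, 1.0, 0.0, 0.001]
force: [-0.7, -0.6, 5.8]
finger_gap: 0.239
gripper_force: 39.0
```

```bash
python3 - <<'E'
from go import *
rel(.455,-.08,.15)
E
```

```text
t 3.5 tcp [0.4564 0.2048 0.017 ] toolx yaw -179.99 tilt [ 0.001  0.    -1.   ] shift [ 0.0013 -0.2848 -0.1331] F [-0.7 -0.6  5.8] gap 0.239
```

Request:
{"name": "step_arm", "arguments": {
  "commands": [0,0,-0.03,0,0,0,0,0,-0.07,0,0,0,0,-0.02,-0.1,0,0,0,-0.002,-0.06,-0.1,0,0,0,-0.004,-0.105,-0.1,0,0,0,-0.005,-0.15,-0.1,0,0,0,-0.005,-0.195,-0.1,0,0,0,-0.005,-0.24,-0.1,0,0,0,-0.005,-0.27,-0.1,0,0,0,-0.005,-0.286,-0.1,0,0,0]
}}

```text
t: 4.5
tcp_pos: [0.4613, -0.0841, 0.1163]
tool_rot: [0.001, 1.0, -0.0, 0.0]
force: [0.6, -0.3, 0.1]
finger_gap: 0.244
gripper_force: 39.3
```

```bash
cat >> go.py <<'E'
def dark(d,z=.014,lo=70):
    hsv=cv2.cvtColor(d['pixels'],cv2.COLOR_BGR2HSV)
    return hsv
E
python3 - <<'E'
from go import *
rel(.4617,-.081,.1)
d=snap('wrist'); cv2.imwrite('pics/w2.png',d['pixels'])
for z in (.006,):
  for b in blobs(d,lo=200,z=z,amin=150): print(*b)
rel(.4617,-.081,.1)
E
```

```text
t 4.5 tcp [ 0.4613 -0.0841  0.1163] toolx yaw 179.83 tilt [ 0.001 -0.001 -1.   ] shift [-0.0004  0.0031  0.0163] F [ 0.6 -0.3  0.1] gap 0.244
[628.7 384.5] [0.6402 0.1957 0.006 ] 0.0375 0.0273
[471.3 358.6] [0.6062 0.0438 0.006 ] 0.0339 0.0092
[311.5 343.9] [ 0.5896 -0.0931  0.006 ] 0.0427 0.044
[328.7 197.1] [ 0.4619 -0.079   0.006 ] 0.0295 0.0282
[ 72.2 185.3] [ 0.4523 -0.2695  0.006 ] 0.0663 0.0689
t 4.5 tcp [ 0.4619 -0.0853  0.1163] toolx yaw 179.81 tilt [ 0.002 -0.002 -1.   ] shift [0.0002 0.0044 0.0163] F [ 1.  -2.   0.1] gap 0.242
```

View pics/w2.png

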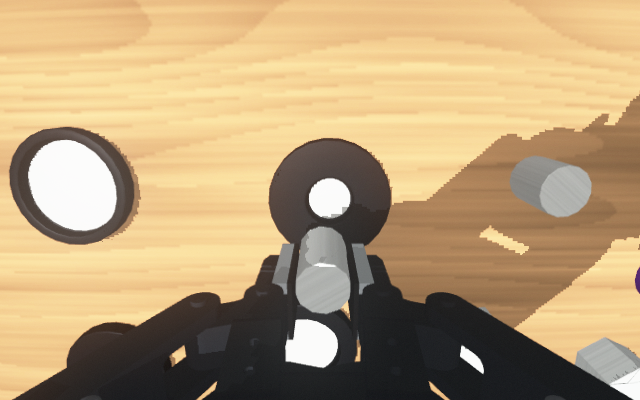

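The sample hangs upright in the jaw just ahead of the pocket at (329,197) in this tilted view. Pocket measured at (0.4617, -0.081), so I lower it.

Request:
{"name": "step_arm", "arguments": {
  "commands": [0,0.0005,0,0,0,0,0,0.0005,0.02,0,0,0,0,0.0005,0.05,0,0,0,0,0.0005,0.07,0,0,0,0,0.0005,0.08,0,0,0,0,0.0005,0.086,0,0,0,0,0.0005,0.09,0,0,0,0,0.0005,0.092,0,0,0,0,0.0005,0.0935,0,0,0,0,0.0005,0.094,0,0,0]
}}

```text
t: 5.55
tcp_pos: [0.4615, -0.0807, 0.023]
tool_rot: [-0.0, 1.0, -0.0, 0.001]
force: [-0.0, 1.6, 6.9]
finger_gap: 0.242
gripper_force: 39.9
```

```bash
python3 - <<'E'
from go import *
d=snap('wrist'); cv2.imwrite('pics/w3.png',d['pixels'][80:380,150:500])
rel(.4617,-.081,.023)
E
```

```text
t 5.6 tcp [ 0.4615 -0.0807  0.023 ] toolx yaw -180.0 tilt [ 0.001 -0.    -1.   ] shift [-0.0002 -0.0003  0.    ] F [-1.   1.3  2.7] gap 0.241
```

View pics/w3.png

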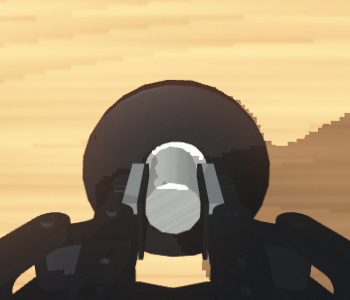

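The sample stands inside the pocket, centred between white slivers on both sides at about (175,150) in the crop. I release it.

Request:
{"name": "step_arm", "arguments": {
  "commands": [0,0,0.0005,0,0,0,0,0,0.0005,0,0,0,0,0,0.0005,0,0,0,0,0,0.0005,0,0,0,0,0,0.0005,0,0,0,0,0,0.0005,0,0,0,0,0,0.0005,0,0,0,0,0,0.0005,0,0,0,0,0,0.0005,0,0,0,0,0,0.0005,0,0,0],
  "jaw": 45
}}

```text
t: 6.6
tcp_pos: [0.4611, -0.0807, 0.0218]
tool_rot: [-0.0, 1.0, 0.0, -0.0]
force: [0.2, 0.5, -0.4]
finger_gap: 0.445
gripper_force: 0.0
```

Request:
{"name": "step_arm", "arguments": {
  "commands": [0,0,-0.03,0,0,0,0,0,-0.07,0,0,0,0,0,-0.11,0,0,0,0,0,-0.15,0,0,0,0,0.03,-0.177,0,0,0,0.005,0.06,-0.177,0,0,0,0.01,0.1,-0.177,0,0,0,0.0125,0.135,-0.177,0,0,0,0.0125,0.153,-0.177,0,0,0,0.0125,0.153,-0.177,0,0,0],
  "jaw": 75
}}

```text
t: 7.6
tcp_pos: [0.4476, 0.0744, 0.1988]
tool_rot: [-0.002, 1.0, 0.0, -0.0]
force: [0.4, 0.6, -0.8]
finger_gap: 0.752
gripper_force: 0.0
```

```bash
python3 - <<'E'
from go import *
d=snap('wrist')
for b in blobs(d,lo=200,z=.04,amin=200): print(*b)
for b in blobs(snap('top'),z=.046): print('top',*b)
rel(.449,.0725,.013)
E
```

```text
[400.6 345.5] [0.6157 0.154  0.04  ] 0.0257 0.0458
[ 21.6 321.5] [ 0.5936 -0.2289  0.04  ] 0.0353 0.0337
[544.9 303.7] [0.5689 0.2932 0.04  ] 0.0453 0.0179
[278. 313.] [0.5783 0.0325 0.04  ] 0.0403 0.04
[153.2 296.8] [ 0.562  -0.0874  0.04  ] 0.0319 0.0454
[143.4 196.9] [ 0.4622 -0.0831  0.04  ] 0.0206 0.0212
[582.6 206.8] [0.4697 0.31   0.04  ] 0.0487 0.0607
[320.3 182.7] [0.4487 0.0731 0.04  ] 0.0346 0.0338
top [362.6 232.1] [ 0.4612 -0.0812  0.046 ] 0.0218 0.0276
top [432.  234.4] [ 0.4534 -0.2608  0.046 ] 0.0656 0.0666
top [211.  229.9] [0.4709 0.3057 0.046 ] 0.051 0.0621
top [318.6 187.1] [0.5781 0.0304 0.046 ] 0.0412 0.0413
top [220.1 186.5] [0.5816 0.2828 0.046 ] 0.0475 0.0469
top [367.9 183.4] [ 0.5867 -0.0969  0.046 ] 0.0519 0.0545
top [427.3 173.4] [ 0.6117 -0.2526  0.046 ] 0.0397 0.0393
top [267.2 172.6] [0.6166 0.1622 0.046 ] 0.0488 0.0518
top [149.7 159.5] [0.6528 0.464  0.046 ] 0.0263 0.0109
top [ 66.6 143.6] [0.6963 0.6803 0.046 ] 0.0265 0.0078
top [302.2 103.8] [0.7965 0.071  0.046 ] 0.0361 0.0374
top [ 6.6 59.1] [0.924  0.8493 0.046 ] 0.0217 0.0415
top [22.6 42.8] [0.9677 0.8083 0.046 ] 0.1087 0.0626
top [296.4  21.6] [1.0189 0.0846 0.046 ] 0.0185 0.0194
top [315.8  13.2] [1.0423 0.0331 0.046 ] 0.0291 0.0174
top [481.9   4.3] [ 1.0719 -0.4168  0.046 ] 0.0134 0.0289
top [471.9   3.7] [ 1.0732 -0.3892  0.046 ] 0.0255 0.0387
top [321.5   5.8] [1.063  0.0176 0.046 ] 0.0133 0.028
top [406.5  63.7] [ 0.9045 -0.2058  0.046 ] 0.842 0.3527
top [50.2  4.5] [1.072  0.7395 0.046 ] 0.0268 0.0223
t 7.7 tcp [0.4484 0.0724 0.1988] toolx yaw -179.91 tilt [ 0. -0. -1.] shift [-0.0006  0.0002  0.1858] F [0.4 0.  0.5] gap 0.753
```

Request:
{"name": "step_arm", "arguments": {
  "commands": [0,0.0005,0.04,0,0,0,0,0.0005,0.08,0,0,0,0,0.0005,0.12,0,0,0,0,0.0005,0.15,0,0,0,0,0.0005,0.17,0,0,0,0,0.0005,0.18,0,0,0,0,0.0005,0.185,0,0,0,0,0.0005,0.185,0,0,0,0,0.0005,0.185,0,0,0,0,0.0005,0.185,0,0,0]
}}

```text
t: 8.7
tcp_pos: [0.4493, 0.0727, 0.0148]
tool_rot: [-0.0, 1.0, -0.0, 0.001]
force: [0.4, 0.5, 0.2]
finger_gap: 0.749
gripper_force: 0.0
```

Request:
{"name": "step_arm", "arguments": {
  "commands": [0,0,0,0,0,0,0,0,0,0,0,0,0,0,0,0,0,0,0,0,0,0,0,0,0,0,0,0,0,0,0,0,0,0,0,0,0,0,0,0,0,0,0,0,0,0,0,0,0,0,0,0,0,0,0,0,0,0,0,0],
  "jaw": 0
}}

```text
t: 9.7
tcp_pos: [0.4489, 0.0729, 0.0146]
tool_rot: [-0.0, 1.0, -0.0, 0.001]
force: [-0.5, -0.5, 5.6]
finger_gap: 0.397
gripper_force: 39.3
```

```bash
python3 - <<'E'
from go import *
rel(.6155,-.263,.113)
E
```

```text
t 9.7 tcp [0.4489 0.0729 0.0146] toolx yaw -179.97 tilt [ 0.001 -0.    -1.   ] shift [-0.1665 -0.336  -0.0982] F [-0.5 -0.5  5.6] gap 0.397
```

Request:
{"name": "step_arm", "arguments": {
  "commands": [0,0,-0.04,0,0,0,0,0,-0.08,0,0,0,-0.015,-0.03,-0.1,0,0,0,-0.035,-0.07,-0.1,0,0,0,-0.055,-0.11,-0.1,0,0,0,-0.075,-0.15,-0.1,0,0,0,-0.095,-0.19,-0.1,0,0,0,-0.115,-0.23,-0.1,0,0,0,-0.135,-0.27,-0.1,0,0,0,-0.153,-0.31,-0.1,0,0,0]
}}

```text
t: 10.7
tcp_pos: [0.6019, -0.2385, 0.1136]
tool_rot: [-0.0, 1.0, 0.0, -0.0]
force: [0.5, -0.1, -1.6]
finger_gap: 0.394
gripper_force: 40.3
```

Request:
{"name": "step_arm", "arguments": {
  "commands": [-0.0135,-0.026,0,0,0,0,-0.0135,-0.026,0,0,0,0,-0.0135,-0.026,0,0,0,0,-0.0135,-0.026,0,0,0,0,-0.0135,-0.026,0,0,0,0,-0.0135,-0.026,0,0,0,0,-0.0135,-0.026,0,0,0,0,-0.0135,-0.026,0,0,0,0,-0.0135,-0.026,0,0,0,0,-0.0135,-0.026,0,0,0,0]
}}

```text
t: 11.7
tcp_pos: [0.6152, -0.2631, 0.1139]
tool_rot: [-0.0, 1.0, -0.0, 0.0]
force: [-0.8, 1.3, -1.5]
finger_gap: 0.4
gripper_force: 40.3
```

```bash
python3 - <<'E'
from go import *
d=snap('wrist'); cv2.imwrite('pics/w4.png',d['pixels'])
for b in blobs(d,lo=200,z=.006,amin=150): print(*b)
rel(.6155,-.263,.0206)
E
```

```text
[197.3 388.5] [ 0.7891 -0.372   0.006 ] 0.0158 0.045
[275.5 350.3] [ 0.7479 -0.3017  0.006 ] 0.0288 0.0157
[ 38.7 360.6] [ 0.7635 -0.5103  0.006 ] 0.0413 0.1553
[210.1 297.7] [ 0.6982 -0.3519  0.006 ] 0.0079 0.0249
[317.9 262.1] [ 0.6668 -0.266   0.006 ] 0.0474 0.0159
[321.9 193.2] [ 0.6121 -0.2629  0.006 ] 0.0327 0.043
t 11.8 tcp [ 0.6151 -0.2631  0.1138] toolx yaw -179.98 tilt [-0.  0. -1.] shift [-0.0004  0.0001  0.0932] F [-0.4 -0.1 -1.1] gap 0.399
```

View pics/w4.png

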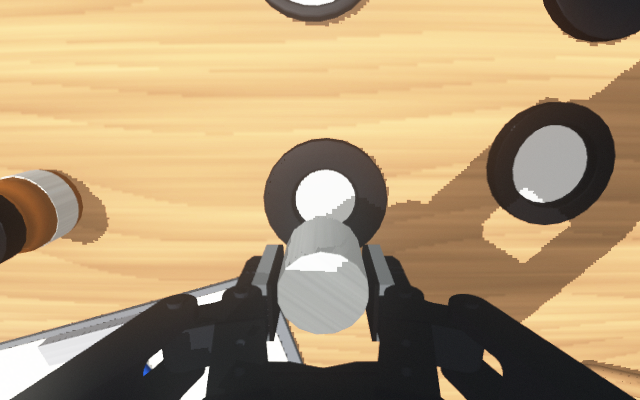

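The small sample hangs upright; the pocket spans u 295–355, top edge v≈167, and the ring spans u 265–387, top edge v≈139. I check its centre from those edges.

```bash
python3 - <<'E'
from go import *
d=snap('wrist')
print(ray(d,[[265,195],[387,195],[326,139]],.014).round(4), ray(d,[[294.5,195],[355,195],[325,168]],.010).round(4))
d=snap('top'); g=cv2.cvtColor(d['pixels'],cv2.COLOR_BGR2GRAY)
m=(g<75).astype(np.uint8); cs,_=cv2.findContours(m,cv2.RETR_EXTERNAL,cv2.CHAIN_APPROX_NONE)
for c in cs:
    if 400<cv2.contourArea(c)<1600:
        p=ray(d,c[:,0,:],.014)[:,:2].astype(np.float32); print(cv2.minEnclosingCircle(p), p.mean(0))
E
```

```text
[[ 0.6112 -0.3029  0.014 ]
 [ 0.6111 -0.2172  0.014 ]
 [ 0.5721 -0.2602  0.014 ]] [[ 0.6123 -0.2825  0.01  ]
 [ 0.6123 -0.2393  0.01  ]
 [ 0.5927 -0.2608  0.01  ]]
```

Request:
{"name": "step_arm", "arguments": {
  "commands": [-0.001,0.002,0.02,0,0,0,-0.001,0.002,0.045,0,0,0,-0.001,0.002,0.065,0,0,0,-0.001,0.002,0.078,0,0,0,-0.001,0.002,0.084,0,0,0,-0.001,0.002,0.088,0,0,0,-0.001,0.002,0.09,0,0,0,-0.001,0.002,0.092,0,0,0,-0.001,0.002,0.093,0,0,0,-0.001,0.002,0.0935,0,0,0]
}}

```text
t: 12.85
tcp_pos: [0.6164, -0.2612, 0.0208]
tool_rot: [-0.0, 1.0, -0.0, 0.0]
force: [0.6, -0.2, -0.9]
finger_gap: 0.394
gripper_force: 40.3
```

```bash
python3 - <<'E'
from go import *
d=snap('wrist'); cv2.imwrite('pics/w5.png',d['pixels'][80:380,150:500])
rel(.616,-.261,.0206)
E
```

```text
t 12.9 tcp [ 0.6163 -0.2612  0.0207] toolx yaw -179.98 tilt [ 0.001 -0.    -1.   ] shift [0.0003 0.0002 0.0001] F [ 0.3  0.2 -1.2] gap 0.399
```

View pics/w5.png

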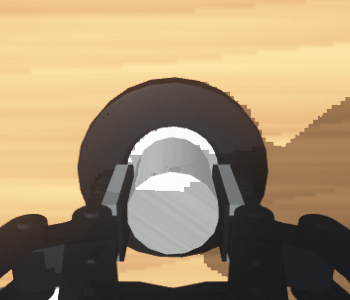

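It's inside the pocket with a white margin all round and still hangs by about a millimetre (about −1 N, its weight). I lower slightly until contact, then release.

Request:
{"name": "step_arm", "arguments": {
  "commands": [0,0,0.0003,0,0,0,0,0,0.0005,0,0,0,0,0,0.0008,0,0,0,0,0,0.001,0,0,0,0,0,0.0012,0,0,0,0,0,0.0012,0,0,0,0,0,0.0012,0,0,0,0,0,0.0012,0,0,0,0,0,0.0012,0,0,0,0,0,0.0012,0,0,0]
}}

```text
t: 13.9
tcp_pos: [0.6164, -0.2612, 0.0206]
tool_rot: [-0.0, 1.0, -0.0, 0.0]
force: [-1.8, 1.8, 7.8]
finger_gap: 0.395
gripper_force: 41.0
```

Request:
{"name": "step_arm", "arguments": {
  "commands": [0,0,0,0,0,0,0,0,0,0,0,0,0,0,0,0,0,0,0,0,0,0,0,0,0,0,0,0,0,0,0,0,0,0,0,0,0,0,-0.03,0,0,0,0,0,-0.07,0,0,0,0,0,-0.11,0,0,0,0,0,-0.15,0,0,0],
  "jaw": 60
}}

```text
t: 14.9
tcp_pos: [0.6159, -0.261, 0.1704]
tool_rot: [-0.0, 1.0, 0.0, -0.0]
force: [0.1, -1.2, -0.6]
finger_gap: 0.602
gripper_force: 0.0
```

Request:
{"name": "step_arm", "arguments": {
  "commands": [0,0.03,-0.03,0,0,0,0,0.075,-0.03,0,0,0,0,0.12,-0.03,0,0,0,0,0.165,-0.03,0,0,0,0.01,0.21,-0.03,0,0,0,0.015,0.255,-0.03,0,0,0,0.02,0.3,-0.03,0,0,0,0.025,0.345,-0.03,0,0,0,0.03,0.39,-0.03,0,0,0,0.034,0.435,-0.03,0,0,0],
  "jaw": 88
}}

```text
t: 15.9
tcp_pos: [0.5814, 0.1756, 0.1992]
tool_rot: [-0.0, 1.0, -0.0, 0.0]
force: [0.0, 0.3, 0.3]
finger_gap: 0.885
gripper_force: 0.0
```

Request:
{"name": "step_arm", "arguments": {
  "commands": [0,0.045,0,0,0,0,0,0.085,0,0,0,0,0,0.111,0,0,0,0,0,0.111,0,0,0,0,0,0.111,0,0,0,0,0,0.111,0,0,0,0,0,0.111,0,0,0,0,0,0.111,0,0,0,0,0,0.111,0,0,0,0,0,0.111,0,0,0,0]
}}

```text
t: 16.9
tcp_pos: [0.5822, 0.2843, 0.1992]
tool_rot: [0.0, 1.0, -0.0, 0.0]
force: [-0.2, -0.4, -0.0]
finger_gap: 0.884
gripper_force: 0.0
```

```bash
python3 - <<'E'
from go import *
d=snap('wrist'); cv2.imwrite('pics/w6.png',d['pixels'])
for lo in (130,180,200):
 for b in blobs(d,lo=lo,z=.04,amin=300): print(lo,*b)
rel(.582,.285,.011)
for b in blobs(snap('top'),z=.046): 
  if .4<b[1][0]<.7 and b[1][1]<.1: print('top',*b)
E
```

```text
130 [504.1 392.1] [0.8126 0.4789 0.04  ] 0.0389 0.0228
130 [583.9 309.8] [0.7126 0.5445 0.04  ] 0.2133 0.0816
130 [191.4 215.5] [0.6134 0.1678 0.04  ] 0.0463 0.0672
130 [ 39.4 176.4] [0.5773 0.0343 0.04  ] 0.0434 0.062
130 [324.2 178.5] [0.5797 0.2864 0.04  ] 0.051 0.0474
130 [349.   41.2] [0.4694 0.3058 0.04  ] 0.061 0.0603
180 [189.  219.5] [0.6172 0.1652 0.04  ] 0.0463 0.0523
180 [ 38.6 178.2] [0.5789 0.0331 0.04  ] 0.04 0.0398
180 [324.3 179.9] [0.5809 0.2865 0.04  ] 0.0467 0.0468
180 [347.9  40.9] [0.4691 0.3049 0.04  ] 0.0607 0.0566
200 [188.9 219.6] [0.6173 0.1651 0.04  ] 0.0523 0.0463
200 [ 38.5 178.3] [0.5789 0.033  0.04  ] 0.0398 0.0396
200 [324.3 180. ] [0.5811 0.2865 0.04  ] 0.046 0.0468
200 [347.9  40.8] [0.4691 0.3049 0.04  ] 0.0602 0.0562
t 16.9 tcp [0.5821 0.2845 0.1992] toolx yaw 179.98 tilt [ 0. -0. -1.] shift [1.000e-04 5.000e-04 1.882e-01] F [ 0.1 -0.9 -1. ] gap 0.875
top [362.5 232.1] [ 0.4613 -0.0809  0.046 ] 0.0236 0.0279
top [432.  234.4] [ 0.4534 -0.2607  0.046 ] 0.0679 0.0644
top [318.5 187. ] [0.5784 0.0308 0.046 ] 0.0436 0.0413
top [367.9 183.4] [ 0.5867 -0.0969  0.046 ] 0.0519 0.0545
top [430.6 172.6] [ 0.6138 -0.2614  0.046 ] 0.036 0.0473
```

View pics/w6.png

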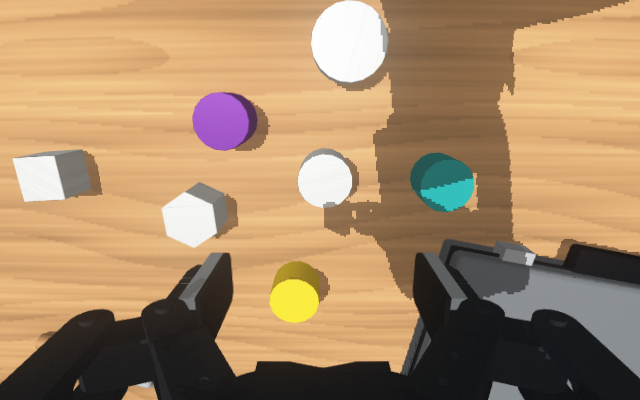

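The medium sample at (325,180) sits between hex (190,218) and turquoise (443,183), and the fingers have over 20 mm clearance on both sides. I descend and grip.

Request:
{"name": "step_arm", "arguments": {
  "commands": [0.001,0.0015,0.04,0,0,0,0.001,0.0015,0.08,0,0,0,0.001,0.0015,0.12,0,0,0,0.001,0.0015,0.15,0,0,0,0.001,0.0015,0.17,0,0,0,0.001,0.0015,0.18,0,0,0,0.001,0.0015,0.187,0,0,0,0.001,0.0015,0.187,0,0,0,0.001,0.0015,0.187,0,0,0,0.001,0.0015,0.187,0,0,0]
}}

```text
t: 18.0
tcp_pos: [0.5819, 0.2867, 0.0135]
tool_rot: [-0.0, 1.0, 0.0, 0.001]
force: [0.3, 0.1, -0.4]
finger_gap: 0.881
gripper_force: 0.0
```

Request:
{"name": "step_arm", "arguments": {
  "commands": [0,0,0,0,0,0,0,0,0,0,0,0,0,0,0,0,0,0,0,0,0,0,0,0,0,0,0,0,0,0,0,0,0,0,0,0,0,0,0,0,0,0,0,0,0,0,0,0,0,0,0,0,0,0,0,0,0,0,0,0],
  "jaw": 0,
  "grip_force": 50
}}

```text
t: 19.0
tcp_pos: [0.5817, 0.2865, 0.0132]
tool_rot: [-0.0, 1.0, 0.0, 0.001]
force: [-1.0, -0.6, 6.6]
finger_gap: 0.543
gripper_force: 51.7
```

```bash
python3 - <<'E'
from go import *
rel(.59,-.1,.11)
E
```

```text
t 19.0 tcp [0.5817 0.2865 0.0132] toolx yaw -179.98 tilt [ 0.002  0.    -1.   ] shift [-0.0084 -0.3865 -0.0969] F [-1.  -0.6  6.6] gap 0.543
```

Request:
{"name": "step_arm", "arguments": {
  "commands": [0,0,-0.04,0,0,0,0,0,-0.08,0,0,0,0,-0.04,-0.1,0,0,0,0,-0.085,-0.1,0,0,0,-0.004,-0.13,-0.1,0,0,0,-0.008,-0.175,-0.1,0,0,0,-0.008,-0.22,-0.1,0,0,0,-0.008,-0.265,-0.1,0,0,0,-0.008,-0.31,-0.1,0,0,0,-0.008,-0.35,-0.1,0,0,0]
}}

```text
t: 20.0
tcp_pos: [0.5884, -0.0657, 0.1116]
tool_rot: [0.0, 1.0, 0.0, -0.001]
force: [1.0, 0.6, -1.5]
finger_gap: 0.547
gripper_force: 52.2
```

Request:
{"name": "step_arm", "arguments": {
  "commands": [0,-0.025,0,0,0,0,0,-0.037,0,0,0,0,0,-0.037,0,0,0,0,0,-0.037,0,0,0,0,0,-0.037,0,0,0,0,0,-0.037,0,0,0,0,0,-0.037,0,0,0,0,0,-0.037,0,0,0,0,0,-0.037,0,0,0,0,0,-0.037,0,0,0,0]
}}

```text
t: 21.0
tcp_pos: [0.5891, -0.1005, 0.1122]
tool_rot: [-0.0, 1.0, -0.0, 0.0]
force: [-0.4, -0.1, -1.1]
finger_gap: 0.547
gripper_force: 52.2
```

```bash
cat >> go.py <<'E'
def ring(d,rp):
    """outer rim edges of the black holder: dark run across the image row, and its top row"""
    hsv=cv2.cvtColor(d['pixels'],cv2.COLOR_BGR2HSV); m=hsv[...,2]<110
    lab,cs=None,cv2.findContours(m.astype(np.uint8),cv2.RETR_EXTERNAL,cv2.CHAIN_APPROX_NONE)[0]
    for c in cs:
        c=c[:,0,:]; c=c[(abs(c[:,0]-325)<80)&(c[:,1]<200)&(c[:,1]>100)]
        if len(c)>60:
            p=ray(d,c,.014)[:,:2]; p=p[:]
            A=np.c_[2*p,np.ones(len(p))]; s=np.linalg.lstsq(A,(p**2).sum(1),rcond=None)[0]
            print('ring',s[:2].round(4),'r',np.sqrt(s[2]+s[0]**2+s[1]**2).round(4),c.min(0),c.max(0))
E
python3 - <<'E'
from go import *
d=snap('wrist'); cv2.imwrite('pics/w7.png',d['pixels'])
ring(d,0)
for b in blobs(d,lo=200,z=.006,amin=150): print(*b)
rel(.59,-.101,.0192)
E
```

```text
ring [ 0.5814 -0.0995] r 0.0335 [262 139] [384 199]
[ 31.6 348.2] [ 0.7232 -0.3493  0.006 ] 0.0532 0.1219
[314.2 256.6] [ 0.6354 -0.1062  0.006 ] 0.0756 0.0318
[ 75.3 254.7] [ 0.635  -0.2912  0.006 ] 0.0395 0.0405
[514.1 220.7] [0.6066 0.0429 0.006 ] 0.0337 0.0157
[101.7 211.5] [ 0.5997 -0.2638  0.006 ] 0.0102 0.031
[317.  185.9] [ 0.5802 -0.1039  0.006 ] 0.0333 0.0557
[343.9  19.8] [ 0.471  -0.0864  0.006 ] 0.0262 0.0089
[61.7 21. ] [ 0.4692 -0.2703  0.006 ] 0.0654 0.0308
t 21.1 tcp [ 0.5891 -0.1006  0.1121] toolx yaw -179.98 tilt [ 0. -0. -1.] shift [-0.0009 -0.0004  0.0929] F [-0.3 -0.1 -2.1] gap 0.544
```

View pics/w7.png

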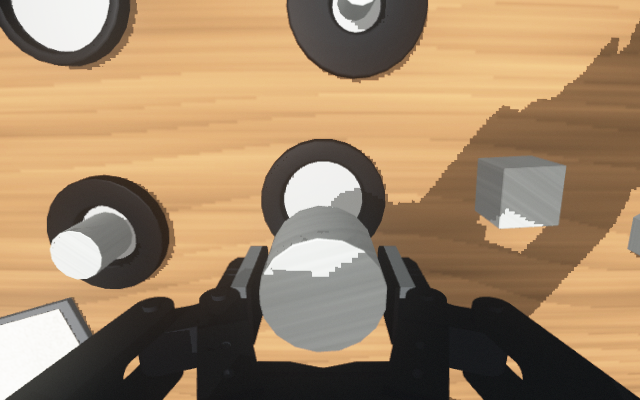

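The medium sample hangs upright; its ring spans u 262–385, top v≈139, giving a centre near (0.590, −0.100). The small sample stands in its holder at (100,230). I lower the medium.

Request:
{"name": "step_arm", "arguments": {
  "commands": [-0.001,0.0005,0.02,0,0,0,-0.001,0.0005,0.045,0,0,0,-0.001,0.0005,0.065,0,0,0,-0.001,0.0005,0.078,0,0,0,-0.001,0.0005,0.084,0,0,0,-0.001,0.0005,0.088,0,0,0,-0.001,0.0005,0.09,0,0,0,-0.001,0.0005,0.092,0,0,0,-0.001,0.0005,0.093,0,0,0,-0.001,0.0005,0.093,0,0,0]
}}

```text
t: 22.05
tcp_pos: [0.5903, -0.1002, 0.0195]
tool_rot: [-0.0, 1.0, -0.0, 0.0]
force: [-0.2, -0.1, -1.6]
finger_gap: 0.546
gripper_force: 52.2
```

```bash
python3 - <<'E'
from go import *
d=snap('wrist'); cv2.imwrite('pics/w8.png',d['pixels'][80:380,150:500])
rel(.59,-.1,.0192)
E
```

```text
t 22.1 tcp [ 0.5903 -0.1002  0.0195] toolx yaw -179.98 tilt [ 0.001 -0.    -1.   ] shift [0.0003 0.0002 0.0003] F [ 0.1 -0.1 -1.7] gap 0.543
```

View pics/w8.png

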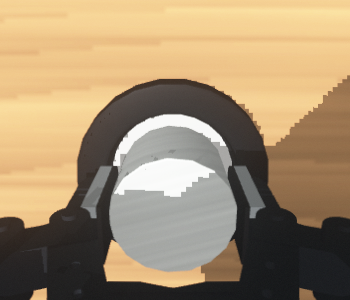

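The medium sample is in its pocket, the white floor showing as an even crescent. It's just above the floor, so I touch down.

Request:
{"name": "step_arm", "arguments": {
  "commands": [0,0,0.0003,0,0,0,0,0,0.0005,0,0,0,0,0,0.0008,0,0,0,0,0,0.001,0,0,0,0,0,0.0012,0,0,0,0,0,0.0012,0,0,0,0,0,0.0012,0,0,0,0,0,0.0012,0,0,0,0,0,0.0012,0,0,0,0,0,0.0012,0,0,0]
}}

```text
t: 23.1
tcp_pos: [0.5903, -0.1002, 0.0192]
tool_rot: [-0.0, 1.0, -0.0, 0.0]
force: [-1.4, 1.1, 6.9]
finger_gap: 0.548
gripper_force: 53.0
```

Request:
{"name": "step_arm", "arguments": {
  "commands": [0,0,0,0,0,0,0,0,0,0,0,0,0,0,0,0,0,0,0,0,0,0,0,0,0,0,0,0,0,0,0,0,0,0,0,0,0,0,-0.03,0,0,0,0,0,-0.07,0,0,0,0,0,-0.11,0,0,0,0,0,-0.15,0,0,0],
  "jaw": 75
}}

```text
t: 24.1
tcp_pos: [0.5898, -0.1, 0.1692]
tool_rot: [-0.0, 1.0, 0.0, -0.0]
force: [0.5, 0.0, -0.0]
finger_gap: 0.75
gripper_force: 0.0
```

Request:
{"name": "step_arm", "arguments": {
  "commands": [0.005,0.03,-0.03,0,0,0,0.015,0.07,-0.03,0,0,0,0.03,0.11,-0.03,0,0,0,0.045,0.15,-0.03,0,0,0,0.06,0.19,-0.03,0,0,0,0.075,0.23,-0.03,0,0,0,0.09,0.27,-0.03,0,0,0,0.105,0.31,-0.03,0,0,0,0.121,0.35,-0.03,0,0,0,0.121,0.39,-0.03,0,0,0],
  "jaw": 100
}}

```text
t: 25.1
tcp_pos: [0.4659, 0.2911, 0.1978]
tool_rot: [-0.001, 1.0, -0.0, -0.001]
force: [0.9, -0.7, -0.1]
finger_gap: 1.001
gripper_force: 0.0
```

Request:
{"name": "step_arm", "arguments": {
  "commands": [0,0.0155,0,0,0,0,0,0.0155,0,0,0,0,0,0.0155,0,0,0,0,0,0.0155,0,0,0,0,0,0.0155,0,0,0,0,0,0.0155,0,0,0,0,0,0.0155,0,0,0,0,0,0.0155,0,0,0,0,0,0.0155,0,0,0,0,0,0.0155,0,0,0,0]
}}

```text
t: 26.1
tcp_pos: [0.469, 0.3053, 0.1979]
tool_rot: [-0.0, 1.0, 0.0, 0.0]
force: [-0.5, 0.8, -0.0]
finger_gap: 1.002
gripper_force: 0.0
```

```bash
python3 - <<'E'
from go import *
d=snap('wrist'); cv2.imwrite('pics/w9.png',d['pixels'])
for lo in (130,200):
 for b in blobs(d,lo=lo,z=.04,amin=300): print(lo,*b)
rel(.469,.305,.008)
for b in blobs(snap('top'),z=.046): 
  if .4<b[1][0]<.7 and b[1][1]<.1: print('top',*b)
E
```

```text
130 [ 45.1 284.2] [0.5704 0.0377 0.04  ] 0.0558 0.0679
130 [322.6 179.3] [0.467  0.3061 0.04  ] 0.0601 0.0638
200 [ 42.4 291.6] [0.5786 0.033  0.04  ] 0.0398 0.0394
200 [322.3 179.2] [0.4669 0.3058 0.04  ] 0.0549 0.0598
t 26.1 tcp [0.4689 0.3054 0.1979] toolx yaw -179.98 tilt [-0. -0. -1.] shift [-1.000e-04 -4.000e-04  1.899e-01] F [-0.6 -0.2  0.4] gap 0.996
top [362.5 232.1] [ 0.4612 -0.0809  0.046 ] 0.0224 0.0278
top [432.  234.4] [ 0.4534 -0.2608  0.046 ] 0.0656 0.0666
top [318.6 187. ] [0.5782 0.0306 0.046 ] 0.0411 0.0413
top [369.5 182.8] [ 0.5881 -0.1012  0.046 ] 0.0474 0.054
top [430.8 172.3] [ 0.6145 -0.2618  0.046 ] 0.0338 0.0474
```

View pics/w9.png

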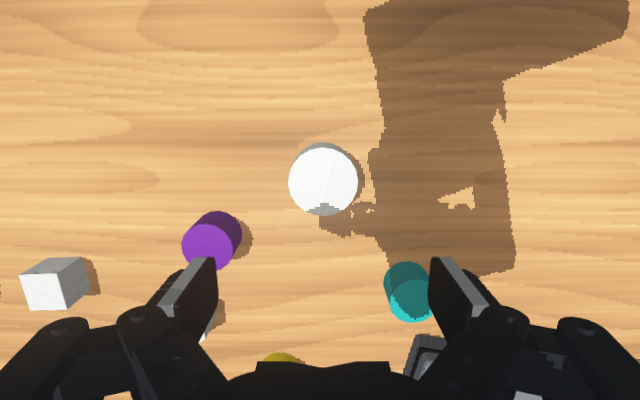

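The large sample at (323,181) lies centred under the open jaw, with purple (212,240) and turquoise (410,292) clear of the fingers. I descend and grip.

Request:
{"name": "step_arm", "arguments": {
  "commands": [0,0,0.04,0,0,0,0,0,0.08,0,0,0,0,0,0.115,0,0,0,0,0,0.14,0,0,0,0,0,0.16,0,0,0,0,0,0.175,0,0,0,0,0,0.185,0,0,0,0,0,0.188,0,0,0,0,0,0.188,0,0,0,0,0,0.188,0,0,0]
}}

```text
t: 27.2
tcp_pos: [0.4695, 0.3056, 0.0106]
tool_rot: [-0.0, 1.0, 0.0, 0.001]
force: [-0.4, 0.4, 0.1]
finger_gap: 1.004
gripper_force: 0.0
```

Request:
{"name": "step_arm", "arguments": {
  "commands": [0,0,0,0,0,0,0,0,0,0,0,0,0,0,0,0,0,0,0,0,0,0,0,0,0,0,0,0,0,0,0,0,0,0,0,0,0,0,0,0,0,0,0,0,0,0,0,0,0,0,0,0,0,0,0,0,0,0,0,0],
  "jaw": 0,
  "grip_force": 60
}}

```text
t: 28.2
tcp_pos: [0.4695, 0.3055, 0.0111]
tool_rot: [-0.0, 1.0, 0.0, 0.001]
force: [-0.6, -0.7, 5.6]
finger_gap: 0.695
gripper_force: 64.4
```

```bash
python3 - <<'E'
from go import *
rel(.453,-.269,.11)
E
```

```text
t 28.2 tcp [0.4695 0.3055 0.0111] toolx yaw -179.97 tilt [ 0.002  0.    -1.   ] shift [ 0.0167 -0.5745 -0.0992] F [-0.6 -0.7  5.6] gap 0.695
```

Request:
{"name": "step_arm", "arguments": {
  "commands": [0,0,-0.04,0,0,0,0,0,-0.08,0,0,0,0,-0.04,-0.1,0,0,0,0,-0.085,-0.1,0,0,0,0,-0.13,-0.1,0,0,0,0,-0.175,-0.1,0,0,0,0,-0.22,-0.1,0,0,0,0,-0.265,-0.1,0,0,0,0,-0.31,-0.1,0,0,0,0,-0.35,-0.1,0,0,0]
}}

```text
t: 29.2
tcp_pos: [0.4686, -0.0467, 0.1099]
tool_rot: [0.0, 1.0, -0.0, -0.0]
force: [0.7, 0.1, -2.3]
finger_gap: 0.692
gripper_force: 67.0
```

Request:
{"name": "step_arm", "arguments": {
  "commands": [0.004,-0.04,0,0,0,0,0.008,-0.08,0,0,0,0,0.012,-0.12,0,0,0,0,0.0165,-0.16,0,0,0,0,0.0165,-0.195,0,0,0,0,0.0165,-0.215,0,0,0,0,0.0165,-0.2245,0,0,0,0,0.0165,-0.2245,0,0,0,0,0.0165,-0.2245,0,0,0,0,0.0165,-0.2245,0,0,0,0]
}}

```text
t: 30.2
tcp_pos: [0.4522, -0.267, 0.1097]
tool_rot: [-0.001, 1.0, 0.001, -0.001]
force: [-0.1, 0.1, -2.8]
finger_gap: 0.694
gripper_force: 66.9
```

Request:
{"name": "step_arm", "arguments": {
  "commands": [0,0,0,0,0,0,0,0,0,0,0,0,0,0,0,0,0,0,0,0,0,0,0,0,0,0,0,0,0,0,0,0,0,0,0,0,0,0,0,0,0,0,0,0,0,0,0,0,0,0,0,0,0,0,0,0,0,0,0,0]
}}

```text
t: 31.2
tcp_pos: [0.4526, -0.2692, 0.1099]
tool_rot: [-0.0, 1.0, 0.0, -0.0]
force: [0.0, 0.4, -2.6]
finger_gap: 0.692
gripper_force: 66.9
```

```bash
python3 - <<'E'
from go import *
d=snap('wrist'); cv2.imwrite('pics/w10.png',d['pixels'])
ring(d,0)
rel(.453,-.27,.0171)
E
```

```text
ring [ 0.4485 -0.2688] r 0.0375 [260 138] [385 199]
t 31.2 tcp [ 0.4526 -0.2692  0.1099] toolx yaw -179.99 tilt [ 0. -0. -1.] shift [-0.0004 -0.0008  0.0928] F [-0.4 -0.1 -3.4] gap 0.694
```

View pics/w10.png

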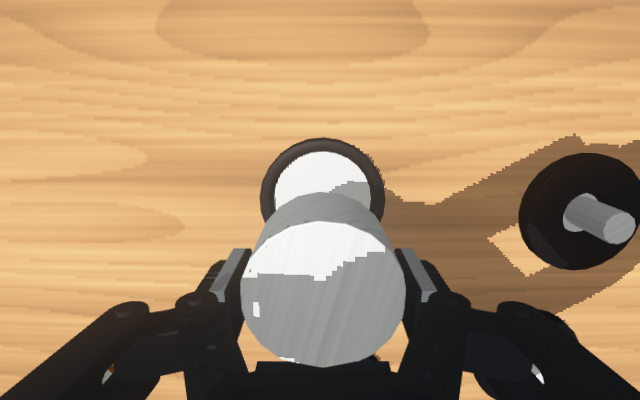

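The large sample hangs upright; the ring spans u 260–385, top v≈138, pocket top v≈151.

```bash
python3 - <<'E'
from go import *
d=snap('wrist')
print(ray(d,[[260.5,193],[385,193],[322.5,138.5]],.014).round(4), ray(d,[[273,193],[372,193],[322.5,152]],.0135).round(4))
E
```

```text
[[ 0.4462 -0.3114  0.014 ]
 [ 0.4462 -0.2255  0.014 ]
 [ 0.4089 -0.2686  0.014 ]] [[ 0.4464 -0.3028  0.0135]
 [ 0.4463 -0.2344  0.0135]
 [ 0.4179 -0.2686  0.0135]]
```

Request:
{"name": "step_arm", "arguments": {
  "commands": [-0.0005,0,0.02,0,0,0,-0.0005,0,0.045,0,0,0,-0.0005,0,0.065,0,0,0,-0.0005,0,0.078,0,0,0,-0.0005,0,0.084,0,0,0,-0.0005,0,0.088,0,0,0,-0.0005,0,0.09,0,0,0,-0.0005,0,0.092,0,0,0,-0.0005,0,0.0925,0,0,0,-0.0005,0,0.0925,0,0,0]
}}

```text
t: 32.3
tcp_pos: [0.4533, -0.2693, 0.0178]
tool_rot: [-0.0, 1.0, -0.0, 0.0]
force: [0.6, -0.9, -2.6]
finger_gap: 0.698
gripper_force: 67.1
```

```bash
python3 - <<'E'
from go import *
d=snap('wrist'); cv2.imwrite('pics/w11.png',d['pixels'][80:380,150:500])
rel(.453,-.269,.0171)
E
```

```text
t 32.4 tcp [ 0.4533 -0.2693  0.0178] toolx yaw -179.99 tilt [ 0.001 -0.    -1.   ] shift [0.0003 0.0003 0.0007] F [ 0.3  0.2 -3.1] gap 0.694
```

View pics/w11.png

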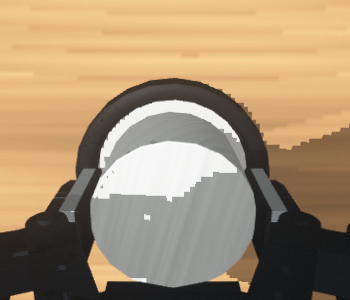

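The large sample is in its pocket with an even white crescent, hanging less than 1 mm up. I touch down.

Request:
{"name": "step_arm", "arguments": {
  "commands": [0,0,0.0003,0,0,0,0,0,0.0006,0,0,0,0,0,0.0009,0,0,0,0,0,0.0012,0,0,0,0,0,0.0014,0,0,0,0,0,0.0014,0,0,0,0,0,0.0014,0,0,0,0,0,0.0014,0,0,0,0,0,0.0014,0,0,0,0,0,0.0014,0,0,0]
}}

```text
t: 33.35
tcp_pos: [0.4533, -0.2693, 0.0171]
tool_rot: [-0.0, 1.0, -0.0, 0.0]
force: [-2.0, 0.8, 7.8]
finger_gap: 0.697
gripper_force: 68.0
```

Request:
{"name": "step_arm", "arguments": {
  "commands": [0,0,0,0,0,0,0,0,0,0,0,0,0,0,0,0,0,0,0,0,0,0,0,0,0,0,0,0,0,0,0,0,0,0,0,0,0,0,-0.03,0,0,0,0,0,-0.07,0,0,0,0,0,-0.11,0,0,0,0,0,-0.15,0,0,0],
  "jaw": 100
}}

```text
t: 34.35
tcp_pos: [0.4528, -0.2688, 0.1673]
tool_rot: [-0.0, 1.0, 0.0, -0.0]
force: [0.7, -0.5, -0.9]
finger_gap: 0.998
gripper_force: 0.0
```

Request:
{"name": "step_arm", "arguments": {
  "commands": [0,0.04,-0.05,0,0,0,0,0.08,-0.07,0,0,0,0,0.12,-0.07,0,0,0,0,0.16,-0.07,0,0,0,0,0.2,-0.07,0,0,0,0,0.24,-0.07,0,0,0,0,0.28,-0.07,0,0,0,0,0.32,-0.07,0,0,0,0,0.34,-0.07,0,0,0,0,0.34,-0.07,0,0,0]
}}

```text
t: 35.35
tcp_pos: [0.4522, 0.0732, 0.236]
tool_rot: [-0.002, 1.0, 0.0, -0.0]
force: [-0.0, -0.2, -0.5]
finger_gap: 1.002
gripper_force: 0.0
```

```bash
python3 - <<'E'
from go import *
d=snap('top')
for b in blobs(d,z=.046): 
  if .4<b[1][0]<.7 and b[1][1]<.3: print('top',*b)
d=snap('scene'); cv2.imwrite('pics/s2.png',cv2.resize(d['pixels'][50:350,150:500],None,fx=1.8,fy=1.8,interpolation=cv2.INTER_CUBIC))
E
```

```text
top [362.6 232.1] [ 0.4612 -0.0812  0.046 ] 0.0218 0.0276
top [435.7 234.7] [ 0.4524 -0.2704  0.046 ] 0.0613 0.0666
top [318.6 187.1] [0.5781 0.0305 0.046 ] 0.0412 0.0413
top [369.5 182.8] [ 0.5881 -0.1013  0.046 ] 0.0474 0.054
top [430.8 172.4] [ 0.6144 -0.2618  0.046 ] 0.0338 0.0474
top [267.2 172.6] [0.6165 0.1622 0.046 ] 0.0488 0.0518
```

View pics/s2.png

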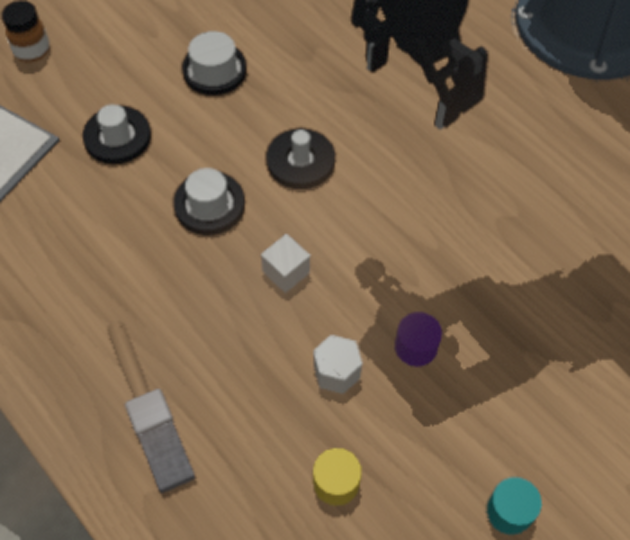

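All four samples stand upright in their own holders: large (212,58), small (115,125), tiny (301,147) and medium (208,193). The square and hex blocks haven't moved, so I hand in.

```bash
python3 -c "
from station import manip
print(manip.sign_off())"
```

```text
the job is handed in; nothing more can be done
None
```

All four round samples were set down upright in their matching holders, smallest to largest, with the square and six-sided blocks left where they were; the job was handed in at about 35 s of the 102 s allowed.

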